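# Shut and lock a battery box with its quarter-turn stud

### The job

Swing the battery box's flap shut, then take the T-footed stud from its wooden rest, put its foot through the hole in the flap into the slotted receptacle underneath (which may sit a little nearer the hinge or the front than the hole's centre, so feel for the slot), push it in gently against the spring and turn it a quarter turn clockwise (seen from above) to the stop. Ease off so that it springs up into its lock and let go, leaving the flap shut and the stud upright and locked; never press hard on the box, and leave the house, tower and sanding block where they stand.

Things in the scene. Friction and masses are not known exactly. Their poses are not given: they have to be found in the camera images.
- battery_box: Grey case, fixed on the table, 160 (x) x 120 (y) x 60 mm high; origin at the centre of its underside, z up. The hinge of its flap runs along y at the far (+x) upper edge (x = +79, z = 60 mm). Under the flap's hole sits the steel receptacle for the stud (see stud_hole, plunger_top, lock_recess).
- flap (a joint): Opening of the flap in rad: 0 shut, starts at 0.5 to 0.85, grows as its front edge rises. Grey plate 158 mm long from hinge to front, 124 mm wide, 4 mm thick, with a 36 mm round hole for the stud, centred over stud_hole when shut. The stiff hinge stays where it is left; about 3 N pressed down shuts it. Shut, its upper face is 64 mm above the box's underside.
- flap_press (a point): Fixed point on the box: a good spot on the shut flap's upper face to press it shut; box frame (-10, 35, 64) mm. A finger coming straight down here meets the open flap at any of its starts.
- stud_hole (a point): Fixed point on the axis of the shut flap's hole, level with the receptacle's flat upper face, 5 mm below the flap's upper face; box frame (-45, 0, 59) mm, box axes. The receptacle's through slot is 13 mm wide in x, 27 mm long in y. It is fitted with play: the slot's centre lies -5 to +5 mm from this point along box x (not measured; 30 N of friction holds it), 0 in y.
- plunger_top (a point): Fixed point 7 mm under stud_hole: height of the unpressed top of the sprung plunger (11 mm wide) in the slot's centre (same unknown x shift). 3.2 N starts it, 0.4 N more per mm; it bottoms hard after 14 mm. A stud's foot standing on it unpressed is in the slot and cannot turn. Pushed over 9 mm (aim at 11 mm, about 7.6 N) it is clear and turns, clockwise only, to a stop at 90 degrees.
- lock_recess (a point): Fixed point 6 mm under stud_hole: ceiling of the cross recess, 13 mm wide along box x, 4 mm deep, in the receptacle's underside (same unknown x shift). Let up after the quarter turn, the spring lifts the foot into it (play about 0.1 rad): locked, with the foot's upper face at this height, 5 mm lower than the foot stands on the unpressed plunger.
- stud_grip (a point): Loose steel stud, about 90 g, 64 mm high. From below: T foot 10 (stud x) x 24 (y) x 6 mm thick; shaft 10 mm thick, 20 long; flange 46 wide, 4 thick; bar grip 12 (x) x 34 (y) x 34 mm high, gripped across its 12 mm. This point: on the axis, 52 mm over the foot's underside, 22 over the flange. Goes in with stud y along box y (either way round); locked with stud y along box x.
- stud_rest: Fixed wooden block 64 x 64 x 24 mm; origin at the centre of its underside. The stud's foot stands loosely on the floor, 4 mm above the table, of a 15 x 29 mm pocket (long in the block's y) in its top.
- house_mid (a point): Loose oiled toy house, 58 x 56 x 125 mm, to be left alone; this point is at its middle, 62 mm up.
- block_mid (a point): Loose cork sanding block, 39 x 65 x 28 mm, to be left alone; this point is at its middle, 14 mm up.
- tower_mid (a point): Loose oiled round toy tower, 47 x 47 x 128 mm, to be left alone; this point is at its middle, 64 mm up.
Mind the look-alikes: they are no part of the job. What is shaped like the part that bears stud_grip but blue is not meant. Of the things that look like the battery_box, the larger one is meant.

How it is judged:
By the outcome, as a careful person would: the job done as asked, in the order asked, and still so for the second after the job is handed in, with the robot touching nothing.
It also fails if it takes over 61 s, if anything falls off the work surface, if the arm or the gripper's body presses on something with over 40 N, if the wrist force passes 120 N, or if a joint passes its speed limit or range.

### The arm

A 6-joint arm with a two-finger parallel gripper is mounted at the origin on a cart in front of the work surface, level with it; the furniture and walls round the work are solid. World frame = base frame: x ahead of the robot, y to its left, z up, the work surface at z = 0. Lengths are in mm, angles in degrees, forces in N, time in s.
With the tool pointing down it reaches from about 325 to 775 mm from the base axis. Payload 5.5 kg.
Tool frame: the origin (TCP) lies midway between the tips of the shut fingers; the grasp point (between the pads) lies 19 mm behind it (arm.grip_depth is the distance from the TCP to the grasp point, in mm); y points along the fingers, x is the direction in which the jaws open and shut, and the axes are right-handed (so a half turn about y gives the same grasp; the last joint's range is limited). The gripper opens to 85 mm and grips with 20 to 120 N. Pads are 22 mm wide; open, the fingers measure 114 mm over their backs; the gripper's body (76 mm by 85 mm) begins 54 mm behind the grasp point. The pads swing forward as they close: fully open they stand 13 mm farther back than shut.
Start: joints at [-70.743, 5.22, 70.514, -0, 104.267, -3.249], TCP at [229.667, -554.319, 231.275] pointing down, gripper open.
Joint ranges: [-164.24, 164.24], [-49.07, 125.15], [9.68, 141.18], [-86.29, 266.29], [3.28, 154.24], [-151.56, 151.56]. Speed limits (degrees/s): [147.25, 147.25, 172.46, 180, 180, 180].

### API

Orientations are given as [roll, pitch, yaw] about the fixed x, y, z axes, in that order (R = Rz(yaw) Ry(pitch) Rx(roll)).
In Python, from bench import arm, get_image, calibration, look_for, cut_out, place_of gives the robot as it stands. The module is installed in compiled form; this text tells all that it offers.
- The arm moves only by the tool apply_moves, never from a script. Its arguments are lists of equal length, an entry for each row: "delta_pos": the shift along the tool's x, y, z in m, a list of three; "rot": the turn, a rotation vector about the tool's x, y, z in degrees, a list of three; "grip": the opening, from 0 (shut) to 1 (fully open). A call has 1 to 10 rows; each row shifts and turns the pose as measured when the row begins, along the tool's axes as they then stand; what a row does not reach is not made up. A row lasts 1/10 s, in which the tool goes at most 50 mm and 8.59 degrees, less where a joint would pass 70% of its speed; a pose out of reach is approached as far as the arm can. A call with a gripper value outside its range is refused whole. The fingers move at their own pace and stop on an object; "newtons" is the grip in N (left out, the last holds). Time passes only in rows, so rows that do not move let the fingers close. It gives the time, the measured TCP pose, the force and the opening at its end, in the units of the state.
- arm.get_obs(): the state, without advancing time (a new reading comes with each control period).
- get_image(name): name is "side" or "top"; returns (picture, depth): 400x640x3 uint8, blue, green, red; 400x640 float32, mm along the optical axis (not along the pixel's ray), 0 where there is no reading.
- calibration(name): a dict with "mtx" (3x3 intrinsics, pixels), "R" (3x3) and "t" (3): a world point X has camera coordinates R X + t. Camera axes: x right, y down, z forward; pixel columns grow to the right and rows downward; lengths in mm; the calibration is good to about 2 mm. A picture is of the moment at which its call begins. calibration takes no time and is no camera call.
- arm.sign_off(): hands the job in, once; it reports no verdict.
Trained networks look in the newest picture that a camera, given by its name, has taken for a name from the list of things; names that differ only in an ending like _2 or _b are one class to them, and where a whole thing is asked for, a point or a joint stands for the part that bears it (a point fixed in the world has none). Each returns a list of dicts, best first, with "p" (0 to 1); they miss things now and then, are a little off and sometimes report something else, mostly with a low value. They report only what shows in the picture. A call takes as long as a camera call. They do not tell look-alikes from the thing itself.
- look_for(name, camera): "centre" ([column, row] in pixels, amid what is visible of it).
- cut_out(name, camera): "mask" (400x640 bool, what is visible of it) and "centre" ([column, row] in pixels, amid what is visible of it).
- place_of(name, camera): "centre" ([column, row] in pixels: a listed point, or the origin of a listed thing).
The state is a dict: "clock": time; "joint_positions": joint angles; "dq": joint speeds; "tau": joint torques, N m; "eef_pos": TCP position; "eef_rot": TCP orientation; "contact_force": force on the tool from outside, world axes, zero at the start; "torque": the same for the moment, N m; "width": finger opening in mm.
Only numpy, scipy, OpenCV 4.12 (cv2) and the standard library are available. Lean on these libraries where they do the work, as an engineer would, in place of code of your own. Each camera call takes 0.05 s, during which the arm holds its last target.

## Working session

There is one attempt and no reset: what is moved stays moved. The work goes in short steps, Python scripts to look and compute and a tool call to move; the robot and the scene stay as the last step left them, time stands still between calls to the robot, and variables do not carry over. Pictures are saved under pics/ and viewed, and the job is handed in when it is done.

Besides the shell and the picture viewer there is one more tool, called after "Call:" by a JSON object that holds its "op" and its "data". apply_moves: Moves the arm, as the interface text tells. Its arguments: {"type":"object","properties":{"delta_pos":{"type":"array"},"rot":{"type":"array"},"grip":{"type":"array"},"newtons":{"type":"number"}},"required":["delta_pos","rot","grip"]}

```bash
mkdir -p pics; cat > h.py <<'E'
import numpy as np, cv2
from bench import arm, get_image, calibration, look_for, cut_out, place_of
def grab(n,tag):
    p,d=get_image(n); cv2.imwrite(f'pics/{n}_{tag}.png',p); np.savez(f'pics/{n}_{tag}.npz',p=p,d=d); return p,d
def unproj(n,u,v,z):
    c=calibration(n);K=np.array(c['mtx']);R=np.array(c['R']);t=np.array(c['t'])
    return R.T@(np.linalg.inv(K)@np.array([u,v,1.])*z-t)
def ray(n,u,v):
    c=calibration(n);K=np.array(c['mtx']);R=np.array(c['R']);t=np.array(c['t'])
    d=R.T@(np.linalg.inv(K)@np.array([u,v,1.])); return -R.T@t,d/np.linalg.norm(d)
def onz(n,u,v,z):
    o,d=ray(n,u,v); return o+d*(z-o[2])/d[2]
def tri(u1,u2):
    o1,d1=ray('side',*u1);o2,d2=ray('top',*u2)
    A=np.stack([d1,-d2],1);s=np.linalg.lstsq(A,o2-o1,rcond=None)[0]
    a=o1+d1*s[0];b=o2+d2*s[1];return (a+b)/2,np.linalg.norm(a-b)
def proj(n,X):
    c=calibration(n);q=np.array(c['R'])@np.array(X,float)+np.array(c['t']);q=np.array(c['mtx'])@q;return q[:2]/q[2]
def cloud(n,d):
    c=calibration(n);K=np.array(c['mtx']);R=np.array(c['R']);t=np.array(c['t'])
    v,u=np.mgrid[0:400,0:640]; r=np.linalg.inv(K)@np.stack([u.ravel()*1.,v.ravel()*1.,np.ones(u.size)])
    X=(R.T@(r*d.ravel()-t[:,None])).T.reshape(400,640,3); X[d==0]=np.nan; return X
E
python3 - <<'E'
from h import *
np.set_printoptions(precision=2,suppress=True)
for n in('side','top'):
    grab(n,'0'); c=calibration(n); print(n,c)
    for k in('battery_box','stud_grip','stud_rest','flap','stud_hole'):
        f=place_of if k!='flap' else look_for
        print(k,[(np.round(r['centre'],1),round(r['p'],2)) for r in f(k,n)])
print(arm.get_obs())
E
```

```text
side {'mtx': array([[373.1 ,   0.  , 314.01],
       [  0.  , 373.1 , 204.75],
       [  0.  ,   0.  ,   1.  ]]), 'R': array([[ 1.  , -0.06, -0.01],
       [-0.05, -0.68, -0.73],
       [ 0.04,  0.73, -0.68]]), 't': array([-548.63,  214.32,  902.67])}
battery_box [(array([308.2, 237.6]), 0.73), (array([288.7, 139.7]), 0.57), (array([304.8, 213.3]), 0.51)]
stud_grip [(array([276.7, 354.5]), 0.88), (array([287.2, 313.5]), 0.56)]
stud_rest [(array([283.1, 330.6]), 0.77)]
flap [(array([321.6, 205.1]), 0.72), (array([290.2, 129.8]), 0.56)]
stud_hole [(array([294.5, 225.7]), 0.71), (array([282.1, 132.2]), 0.56)]
top {'mtx': array([[494.2 ,   0.  , 313.42],
       [  0.  , 494.2 , 202.56],
       [  0.  ,   0.  ,   1.  ]]), 'R': array([[ 0.04, -1.  ,  0.  ],
       [-0.97, -0.04, -0.23],
       [ 0.23,  0.01, -0.97]]), 't': array([ 192.07,  574.15, 1405.32])}
battery_box [(array([180.3, 218.9]), 0.96), (array([338.8, 212.6]), 0.82)]
stud_grip [(array([455.5, 245.4]), 0.67), (array([429. , 238.8]), 0.62)]
stud_rest [(array([422.3, 240. ]), 0.57)]
flap [(array([172.7, 220. ]), 0.75)]
stud_hole [(array([338.9, 223.8]), 0.84), (array([177.5, 228.5]), 0.58)]
{'clock': 0.6, 'joint_positions': array([-70.74,   5.22,  70.51,   0.  , 104.27,  -3.25]), 'dq': array([-0.03, -0.  ,  0.01, -0.11,  0.12,  0.02]), 'tau': array([ -0.  , -45.81, -41.79,  -0.  ,   0.  ,   0.  ]), 'eef_pos': array([ 229.67, -554.32,  231.3 ]), 'eef_rot': array([-90.  ,  -0.  , -67.49]), 'contact_force': array([ 0.42, -0.97, -0.33]), 'torque': array([-0.01, -0.02,  0.01]), 'width': 85.58815841923769}
```

View images.

View pics/side_0.png

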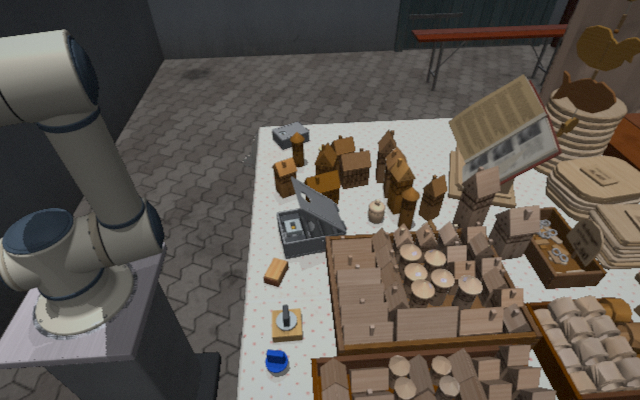

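View pics/top_0.png

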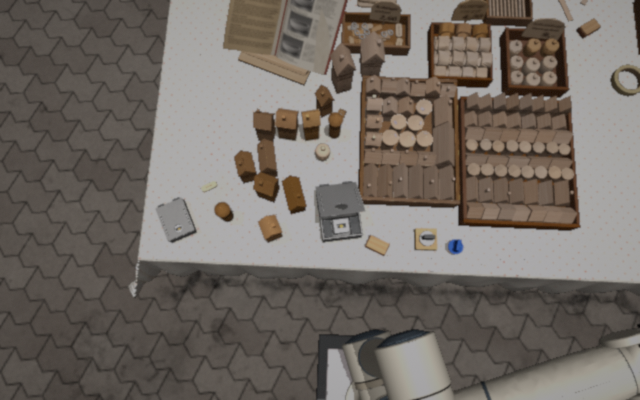

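```bash
python3 - <<'E'
import cv2,numpy as np
s=cv2.imread('pics/side_0.png');t=cv2.imread('pics/top_0.png')
a=cv2.resize(s[170:380,230:350],None,fx=4,fy=4,interpolation=cv2.INTER_CUBIC)
a=cv2.resize(s[170:270,240:360],(720,600),interpolation=cv2.INTER_CUBIC);cv2.imwrite('pics/c1.png',a)
a=cv2.resize(s[250:380,240:340],(460,598),interpolation=cv2.INTER_CUBIC);cv2.imwrite('pics/c2.png',a)
a=cv2.resize(t[170:260,300:475],(800,411),interpolation=cv2.INTER_CUBIC);cv2.imwrite('pics/c3.png',a)
E
```

```text
(no output)
```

View pics/c1.png

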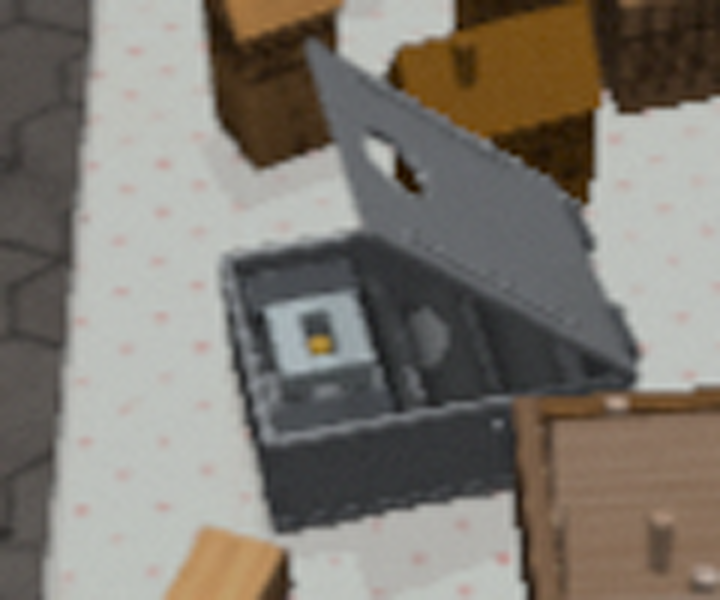

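View pics/c2.png

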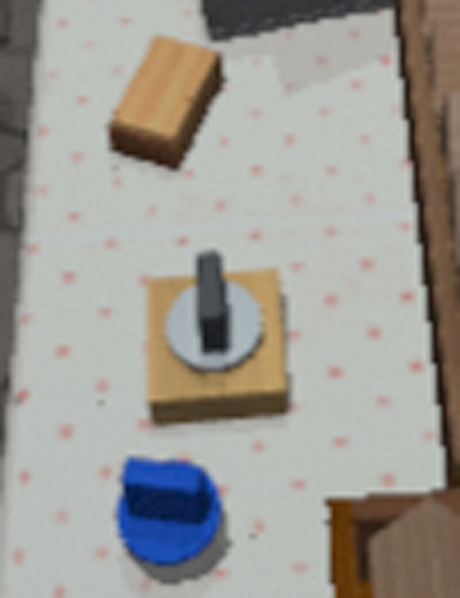

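View pics/c3.png

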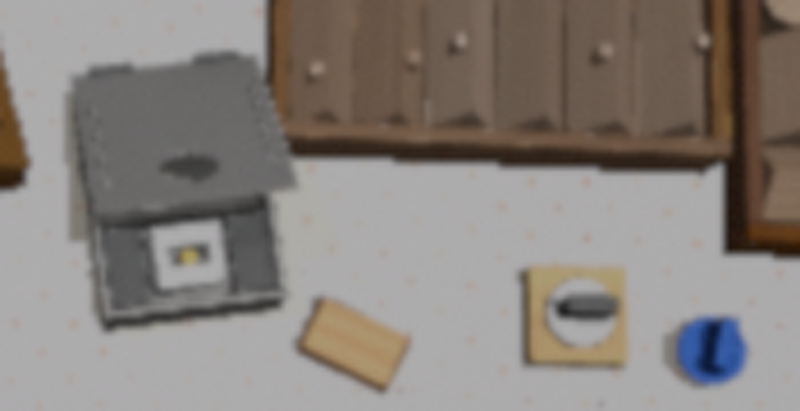

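```bash
python3 - <<'E'
from h import *
np.set_printoptions(precision=1,suppress=True)
print('hole',tri((294.5,225.7),(338.9,223.8)))
print('grip',tri((287.2,313.5),(429,238.8)))
print('rest',tri((283.1,330.6),(422.3,240)))
print('box',tri((308.2,237.6),(338.8,212.6)), tri((304.8,213.3),(338.8,212.6)))
print('blue',tri((276.7,354.5),(455.5,245.4)))
for n in('side','top'):
    X=cloud(n,np.load(f'pics/{n}_0.npz')['d'])
    reg=(X[...,0]>330)&(X[...,0]<640)&(X[...,1]>-160)&(X[...,1]<120)
    print(n,reg.sum(), 'table z', np.nanmedian(X[reg&(X[...,2]<10)][:,2]), np.nanstd(X[reg&(X[...,2]<10)][:,2]))
    for lo,hi in((55,65),):
        m=reg&(X[...,2]>lo)&(X[...,2]<hi); print(m.sum(), np.nanmin(X[m],0),np.nanmax(X[m],0))
cv2.imwrite('pics/c4.png',cv2.resize(cv2.imread('pics/side_0.png')[195:265,270:350],(800,700)[:2],interpolation=cv2.INTER_CUBIC)[:600])
for n in ('side','top'):
    for k in ('house_mid','tower_mid','block_mid'):
        print(n,k,[(np.round(r['centre'],1),round(r['p'],2)) for r in place_of(k,n)])
E
```

```text
hole (array([507.3, 139.3,  50.4]), np.float64(0.6755357462528142))
grip (array([ 479.5, -125.9,   55.7]), np.float64(13.034927825577922))
rest (array([ 475.9, -123.5,  -12.4]), np.float64(7.905136798336673))
box (array([546.7, 137.8,   4.1]), np.float64(8.304082177480145)) (array([534.5, 142.7,  90. ]), np.float64(3.872092260774807))
blue (array([ 461. , -207.5,   44.8]), np.float64(4.862388793438106))
side 11630 table z 0.09789769173682811 4.64093668602278
969 [ 472.5 -159.    55. ] [640.  119.6  65. ]
top 10104 table z -1.7301369754176665 275.51614538974604
586 [ 469.4 -159.6   55. ] [640.  119.8  65. ]
side house_mid [(array([284.9, 174.2]), 0.94), (array([284.3, 314. ]), 0.64)]
side tower_mid [(array([296.5, 151.2]), 0.63)]
side block_mid [(array([274.5, 269.2]), 0.71)]
top house_mid [(array([265.8, 225.5]), 0.83)]
top tower_mid [(array([217.3, 211.8]), 0.58)]
top block_mid [(array([343.5, 228.6]), 0.66), (array([375.9, 244.1]), 0.52)]
```

```bash
cat >> h.py <<'E'
def ortho(n,p,z,x0,x1,y0,y1,s):
    # image: rows from x1 down to x0, cols from y1 (left) to y0
    H=int((x1-x0)*s);W=int((y1-y0)*s)
    v,u=np.mgrid[0:H,0:W]; X=x1-v/s; Y=y1-u/s
    c=calibration(n);K=np.array(c['mtx']);R=np.array(c['R']);t=np.array(c['t'])
    P=np.stack([X.ravel(),Y.ravel(),np.full(X.size,float(z))])
    q=K@(R@P+t[:,None]);q=(q[:2]/q[2]).reshape(2,H,W).astype(np.float32)
    return cv2.remap(p,q[0],q[1],cv2.INTER_CUBIC)
def grid(o,x0,x1,y0,y1,s,step):
    o=o.copy()
    for x in range(int(np.ceil(x0/step)*step),int(x1),step):
        r=int((x1-x)*s);cv2.line(o,(0,r),(o.shape[1],r),(0,255,255),1);cv2.putText(o,str(x),(2,r-2),0,.4,(0,0,255),1)
    for y in range(int(np.ceil(y0/step)*step),int(y1),step):
        r=int((y1-y)*s);cv2.line(o,(r,0),(r,o.shape[0]),(0,255,255),1);cv2.putText(o,str(y),(r+2,10),0,.4,(0,0,255),1)
    return o
E
python3 - <<'E'
from h import *
for n in('side','top'):
    p=np.load(f'pics/{n}_0.npz')['p']
    a=(440,660,50,230,2.5)
    o=grid(ortho(n,p,60,*a),*a,20); cv2.imwrite(f'pics/ob_{n}.png',o)
    a=(430,530,-180,-70,5)
    o=grid(ortho(n,p,24,*a),*a,20); cv2.imwrite(f'pics/os24_{n}.png',o)
E
```

```text
(no output)
```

View pics/ob_side.png

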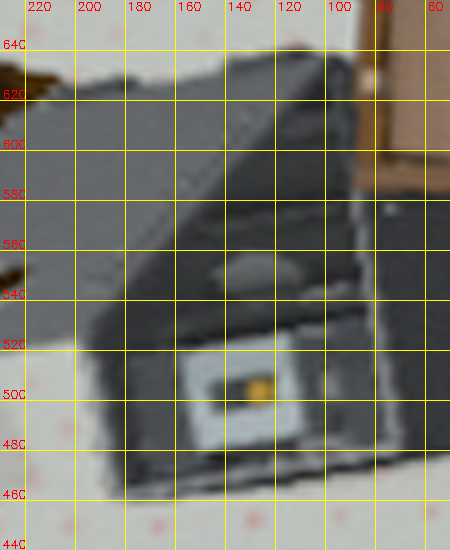

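View pics/ob_top.png

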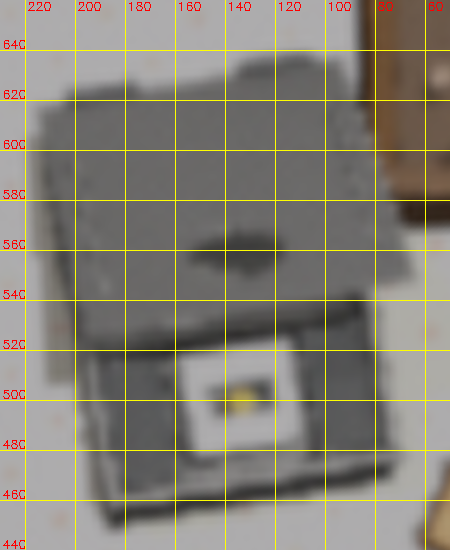

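View pics/os24_side.png

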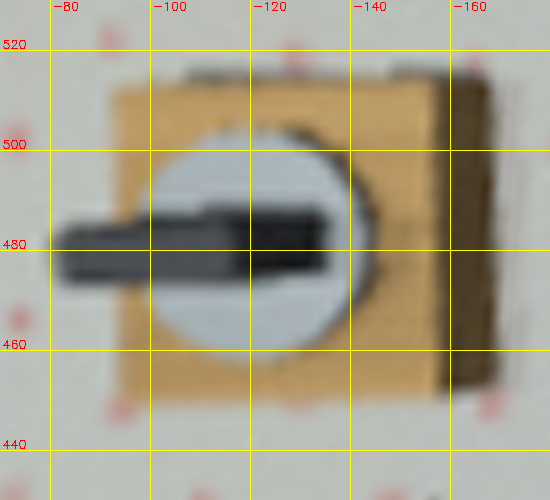

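View pics/os24_top.png

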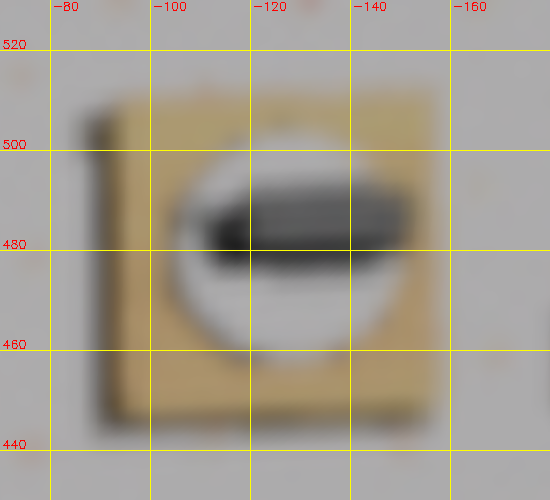

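```bash
cat > fit.py <<'E'
from h import *
from scipy.optimize import minimize
from scipy.ndimage import map_coordinates, gaussian_filter
def gradim(n,tag):
    p=np.load(f'pics/{n}_{tag}.npz')['p'].astype(float).mean(2); p=gaussian_filter(p,0.7)
    gy,gx=np.gradient(p); return gx,gy
def W(par,P):
    x,y,a=par;c,s=np.cos(a),np.sin(a);P=np.asarray(P,float)
    return np.stack([x+c*P[:,0]-s*P[:,1],y+s*P[:,0]+c*P[:,1],P[:,2]],1)
def projN(n,X):
    c=calibration(n);q=np.array(c['R'])@X.T+np.array(c['t'])[:,None];q=np.array(c['mtx'])@q;return (q[:2]/q[2]).T
def score(par,n,g,segs):
    tot=0
    for a,b in segs:
        t=np.linspace(.05,.95,40)[:,None]; P=np.array(a)*(1-t)+np.array(b)*t
        uv=projN(n,W(par,P)); d=uv[-1]-uv[0]; L=np.linalg.norm(d); nn=np.array([-d[1],d[0]])/L
        G=map_coordinates(g[0],[uv[:,1],uv[:,0]],order=1)*nn[0]+map_coordinates(g[1],[uv[:,1],uv[:,0]],order=1)*nn[1]
        tot+=abs(G.mean())*L
    return tot
def fit(ns,tag,segd,p0):
    gs={n:gradim(n,tag) for n in ns}
    f=lambda q:-sum(score((q[0],q[1],q[2]/100),n,gs[n],segd[n]) for n in ns)
    best=None
    for dx in(-4,0,4):
        for dy in(-4,0,4):
            r=minimize(f,[p0[0]+dx,p0[1]+dy,p0[2]*100],method='Nelder-Mead',options=dict(xatol=.02,fatol=.01,initial_simplex=None))
            if best is None or r.fun<best.fun: best=r
    return best.x[0],best.x[1],np.degrees(best.x[2]/100),-best.fun
E
cat > f1.py <<'E'
from fit import *
A,B,C,D=(-80,60),(-80,-60),(80,-60),(80,60)
v=lambda c,z:(c[0],c[1],z)
segs={'top':[(v(A,60),v(B,60)),(v(B,60),(-5,-60,60)),((-80,60,60),(-30,60,60)),(v(A,0),v(B,0))],
 'side':[(v(A,60),v(B,60)),(v(A,0),v(B,0)),(v(B,0),(30,-60,0)),(v(A,60),(-20,60,60)),(v(B,60),(50,-60,60)),(v(B,0),v(B,60)),(v(A,0),v(A,60))]}
p0=(543,140,np.radians(8))
for ns in(['side'],['top'],['side','top']): print(ns,fit(ns,'0',segs,p0))
E
python3 f1.py
```

```text
Traceback (most recent call last):
  File "f1.py", line 7, in <module>
    for ns in(['side'],['top'],['side','top']): print(ns,fit(ns,'0',segs,p0))
                                                         ~~~^^^^^^^^^^^^^^^^
  File "fit.py", line 26, in fit
    r=minimize(f,[p0[0]+dx,p0[1]+dy,p0[2]*100],method='Nelder-Mead',options=dict(xatol=.02,fatol=.01,initial_simplex=None))
  File "fit.py", line 22, in <lambda>
    f=lambda q:-sum(score((q[0],q[1],q[2]/100),n,gs[n],segd[n]) for n in ns)
                ~~~^^^^^^^^^^^^^^^^^^^^^^^^^^^^^^^^^^^^^^^^^^^^^^^^^^^^^^^^^
  File "fit.py", line 22, in <genexpr>
    f=lambda q:-sum(score((q[0],q[1],q[2]/100),n,gs[n],segd[n]) for n in ns)
                    ~~~~~^^^^^^^^^^^^^^^^^^^^^^^^^^^^^^^^^^^^^^
  File "fit.py", line 16, in score
    uv=projN(n,W(par,P)); d=uv[-1]-uv[0]; L=np.linalg.norm(d); nn=np.array([-d[1],d[0]])/L
  File "fit.py", line 11, in projN
    c=calibration(n);q=np.array(c['R'])@X.T+np.array(c['t'])[:,None];q=np.array(c['mtx'])@q;return (q[:2]/q[2]).T
ValueError: time passes only in moves, steps and waits
```

```bash
python3 - <<'E'
from h import *
import pickle
pickle.dump({n:{k:np.array(v) for k,v in calibration(n).items()} for n in('side','top')},open('cal.pkl','wb'))
E
sed -i 's/^def grab/import pickle,os\n_cal=pickle.load(open("\.\/cal.pkl","rb"))\ncalibration=lambda n:_cal[n]\ndef grab/' h.py; time python3 f1.py
```

```text
['side'] (np.float64(545.3832130963625), np.float64(139.8843340832264), np.float64(8.601489576474345), np.float64(5066.2486434951425))
['top'] (np.float64(545.0901575184596), np.float64(145.16036942458558), np.float64(9.44121120980315), np.float64(2738.588548929807))
['side', 'top'] (np.float64(545.6772163041262), np.float64(140.59565198502222), np.float64(8.761224649546868), np.float64(7377.368308003043))
real	0m9.198s
user	0m7.515s
sys	0m0.150s
```

```bash
cat > ov.py <<'E'
from fit import *
def overlay(n,tag,items,out,roi,s):
    p=np.load(f'pics/{n}_{tag}.npz')['p']; x0,y0,x1,y1=roi
    o=cv2.resize(p[y0:y1,x0:x1],None,fx=s,fy=s,interpolation=cv2.INTER_CUBIC)
    for par,segs,col in items:
        for a,b in segs:
            uv=(projN(n,W(par,[a,b]))-[x0,y0]+.5)*s
            cv2.line(o,*[tuple(int(round(k)) for k in q) for q in uv],col,1,cv2.LINE_AA)
    cv2.imwrite(out,o)
def rect(cx,cy,w,h,z): 
    c=[(cx-w/2,cy-h/2,z),(cx+w/2,cy-h/2,z),(cx+w/2,cy+h/2,z),(cx-w/2,cy+h/2,z)]
    return [(c[i],c[(i+1)%4]) for i in range(4)]
E
python3 - <<'E'
from ov import *
par=(545.6,140.6,np.radians(8.75))
for n,roi,s in(('side',(270,195,350,265),9),('top',(310,175,370,245),8)):
    it=[(par,rect(0,0,160,120,60)+rect(0,0,160,120,0),(0,255,0)),(par,rect(-45,0,13,27,59),(0,0,255))]
    overlay(n,'0',it,f'pics/ov_{n}.png',roi,s)
E
```

```text
(no output)
```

View pics/ov_side.png

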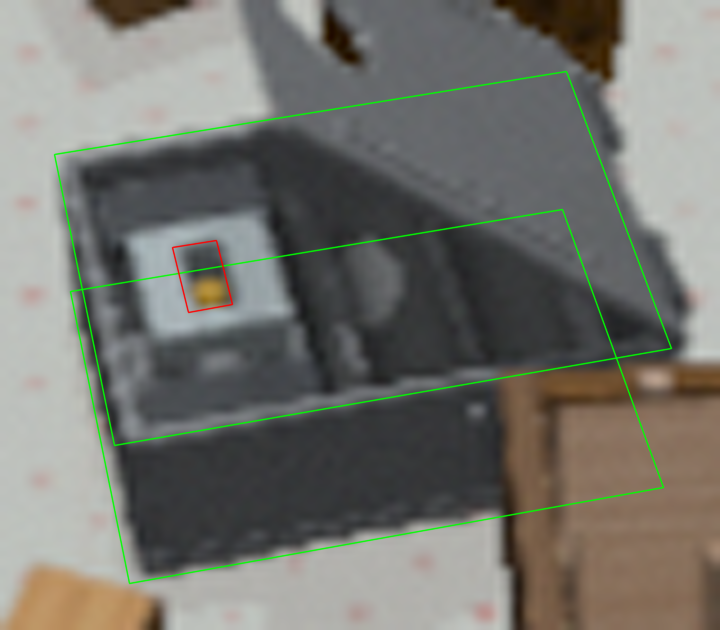

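View pics/ov_top.png

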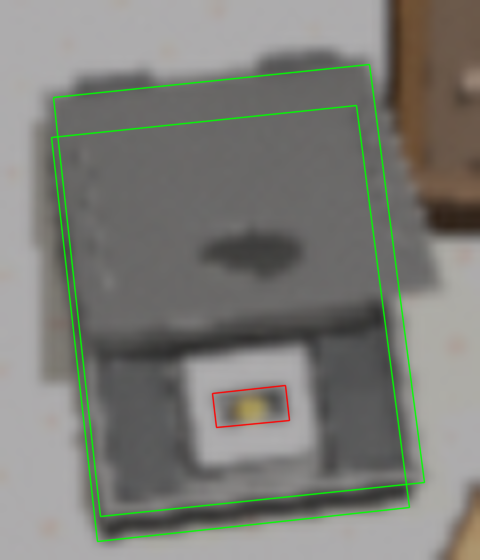

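```bash
cat > f2.py <<'E'
from ov import *
def fitrect(ns,tag,z,q0,extra=None):
    gs={n:gradim(n,tag) for n in ns}
    def f(q):
        s=rect(0,0,q[3],q[4],z)
        return -sum(score((q[0],q[1],q[2]/100),n,gs[n],s) for n in ns)
    best=None
    for dx in(-3,0,3):
        for dy in(-3,0,3):
            for dw in(-3,0,3):
                r=minimize(f,np.array(q0)+[dx,dy,0,dw,dw],method='Nelder-Mead',options=dict(xatol=.02,fatol=.01,maxiter=2000))
                if best is None or r.fun<best.fun: best=r
    q=best.x.copy(); q[2]=np.degrees(q[2]/100); return q,best.fun
if __name__=='__main__':
    np.set_printoptions(precision=2,suppress=True)
    for ns in(['side'],['top'],['side','top']):
        print('plate',ns,*fitrect(ns,'0',59,[502,134,14,46,46]))
    for ns in(['side'],['top'],['side','top']):
        print('rest',ns,*fitrect(ns,'0',24,[480.5,-125,2,64,64]))
    print('bar top',*fitrect(['top'],'0',68,[480.5,-125,2,12,34]))
    print('bar side',*fitrect(['side'],'0',68,[480.5,-125,2,12,34]))
E
python3 f2.py
```

```text
plate ['side'] [503.08 134.11   9.98  41.4   45.63] -1756.0028624889542
plate ['top'] [494.5  132.27   9.48  55.3   46.04] -1554.3452505864816
plate ['side', 'top'] [502.54 133.84  10.13  40.77  45.78] -3126.706388178626
rest ['side'] [ 483.62 -135.3     1.02   65.6    67.98] -2280.584071790625
rest ['top'] [ 476.81 -121.19   -0.03   69.43   69.28] -1310.4760291150103
rest ['side', 'top'] [ 483.44 -131.83    1.04   65.39   74.98] -3009.550897325692
bar top [ 477.23 -115.83    1.1    15.11   58.47] -907.2757702965533
bar side [ 482.66 -150.12   -0.85   14.42   83.54] -1990.9025708695667
```

```bash
python3 - <<'E'
from f2 import *
np.set_printoptions(precision=2,suppress=True)
def g(ns,z,p0,segs,tag='0'): return np.array(fit(ns,tag,{n:segs for n in ns},(p0[0],p0[1],np.radians(p0[2]))))
for ns in(['side'],['top'],['side','top']):
    print('plate',ns,g(ns,59,(503,134,10),rect(0,0,41,46,59)))
for ns in(['side'],['top'],['side','top']):
    print('rest',ns,g(ns,24,(480,-125,1),rect(0,0,64,64,24)))
for ns in(['side'],['top'],['side','top']):
    print('bar',ns,g(ns,24,(480,-125,1),rect(0,0,12,34,68)))
# flange circle
a=np.linspace(0,2*np.pi,25)
C=[(23*np.cos(t),23*np.sin(t),34) for t in a]
for ns in(['side'],['top'],['side','top']):
    print('flange',ns,g(ns,24,(480,-125,1),[(C[i],C[i+1]) for i in range(24)]))
par=(503,134,np.radians(9.5)); 
a=(440,560,90,190,5)
for n in('side','top'):
    p=np.load(f'pics/{n}_0.npz')['p']
    o=grid(ortho(n,p,59,*a),*a,10);cv2.imwrite(f'pics/op_{n}.png',o)
    a2=(430,530,-180,-70,5)
    o=grid(ortho(n,p,68,*a2),*a2,10);cv2.imwrite(f'pics/os68_{n}.png',o)
E
```

```text
plate ['side'] [ 503.12  134.13   10.13 1753.48]
plate ['top'] [ 501.65  133.49    9.71 1426.68]
plate ['side', 'top'] [ 502.52  133.85   10.26 3125.38]
rest ['side'] [ 483.66 -137.2     0.81 2098.07]
rest ['top'] [ 475.8  -119.84    2.59 1068.19]
rest ['side', 'top'] [ 482.76 -125.67    1.48 2421.06]
bar ['side'] [ 482.71 -126.51    4.86 1077.33]
bar ['top'] [ 476.17 -120.33    2.95  703.26]
bar ['side', 'top'] [ 482.44 -125.66    3.57 1353.12]
flange ['side'] [ 494.54 -120.72    1.02  990.07]
flange ['top'] [ 493.61 -128.94    1.04  565.1 ]
flange ['side', 'top'] [ 495.28 -122.37    1.   1374.5 ]
```

View pics/op_side.png

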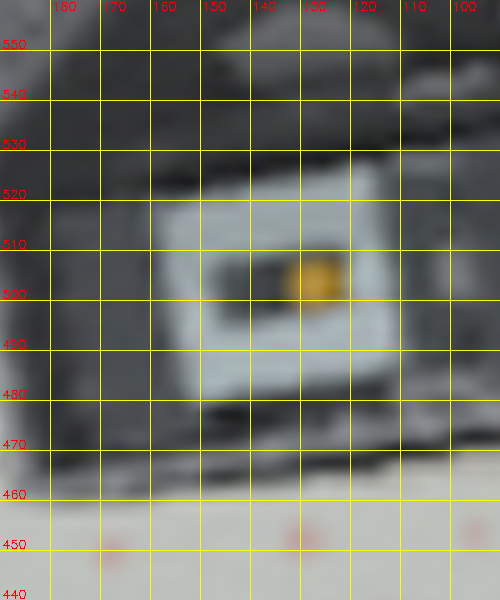

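View pics/op_top.png

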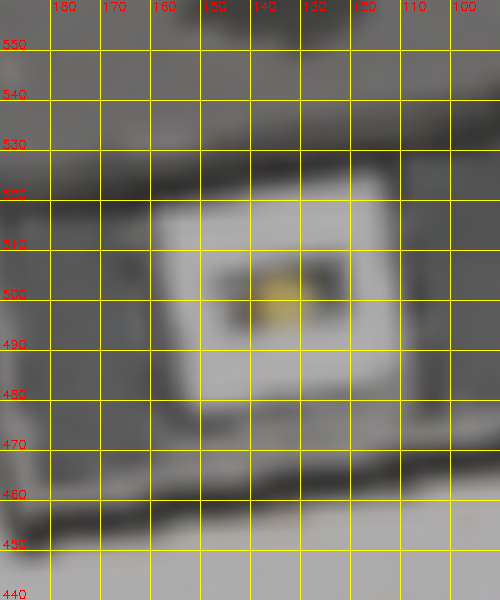

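View pics/os68_side.png

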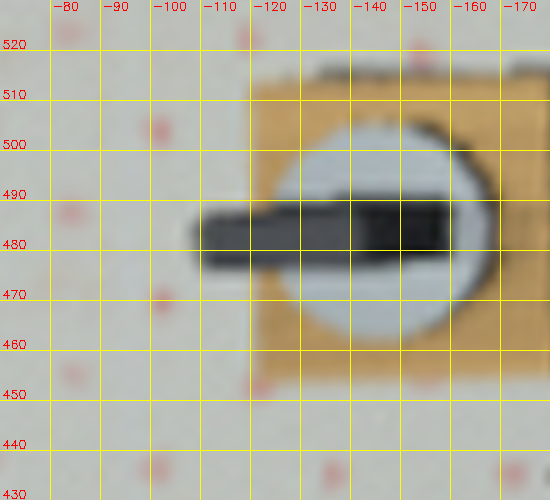

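View pics/os68_top.png

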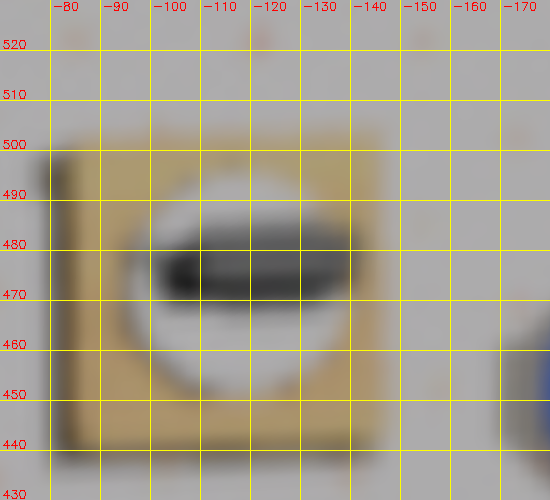

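```bash
cat > plan.py <<'E'
import numpy as np,sys
# straight travel with rotation: start pos,yaw -> end pos,yaw
def plan(p0,y0,p1,y1,step=48,rs=8.5):
    p0=np.array(p0,float);p1=np.array(p1,float);dy=(y1-y0)
    n=int(np.ceil(max(np.linalg.norm(p1-p0)/step,abs(dy)/rs)))
    d=(p1-p0)/n
    for k in range(n):
        a=np.radians(y0+dy*k/n);
        print(k,'[%.4f,%.4f,%.4f]'%((d[0]*np.cos(a)+d[1]*np.sin(a))/1000,-d[2]/1000,(-d[0]*np.sin(a)+d[1]*np.cos(a))/1000),'rot y %.2f'%(-dy/n))
if __name__=='__main__':
    v=list(map(float,sys.argv[1:])); plan(v[:3],v[3],v[4:7],v[7],*v[8:])
E
python3 - <<'E'
from h import *
np.set_printoptions(precision=0,suppress=True)
X=np.concatenate([cloud(n,np.load(f'pics/{n}_0.npz')['d']).reshape(-1,3) for n in('side','top')])
for (cx,cy) in((531,174),(503,134),(481,-126)):
    for x in range(-100,101,40):
        print(cx+x,[ (lambda m: round(float(np.nanpercentile(X[m][:,2],98))) if m.sum() else None)((abs(X[:,0]-cx-x)<20)&(abs(X[:,1]-cy-y)<20)&(X[:,2]<300)) for y in range(-100,101,40)])
print(onz('top',375.9,244.1,14),onz('side',274.5,269.2,14),onz('top',265.8,225.5,62),onz('top',217.3,211.8,64),onz('side',284.9,174.2,62))
print(arm.get_obs()['clock'])
E
python3 plan.py 229.7 -554.3 231.3 -67.5 531 174 200 9
```

```text
431 [5, 5, 6, 6, 6, 5]
471 [61, 62, 63, 61, 6, 6]
511 [172, 173, 172, 172, 7, 6]
551 [165, 163, 152, 150, 94, 112]
591 [127, 124, 118, 112, 79, 114]
631 [88, 86, 80, 74, 7, 111]
403 [6, 6, 5, 5, 6, 5]
443 [33, 7, 6, 55, 59, 6]
483 [30, 62, 62, 64, 62, 7]
523 [6, 172, 172, 172, 171, 7]
563 [61, 154, 150, 141, 139, 93]
603 [86, 114, 114, 106, 100, 76]
381 [4, 4, 5, 5, 4, 4]
421 [26, 7, 6, 5, 5, 7]
461 [66, 63, 68, 69, 6, 28]
501 [10, 5, 68, 69, 6, 6]
541 [68, 5, 6, 6, 5, 6]
581 [81, 92, 88, 85, 72, 75]
[457.  24.  14.] [453.  28.  14.] [490. 355.  62.] [524. 501.  64.] [484. 348.  62.]
0.9
0 [-0.0328,0.0018,0.0328] rot y -4.50
1 [-0.0301,0.0018,0.0352] rot y -4.50
2 [-0.0273,0.0018,0.0375] rot y -4.50
3 [-0.0242,0.0018,0.0395] rot y -4.50
4 [-0.0211,0.0018,0.0413] rot y -4.50
5 [-0.0178,0.0018,0.0428] rot y -4.50
6 [-0.0143,0.0018,0.0441] rot y -4.50
7 [-0.0108,0.0018,0.0451] rot y -4.50
8 [-0.0073,0.0018,0.0458] rot y -4.50
9 [-0.0037,0.0018,0.0462] rot y -4.50
10 [-0.0000,0.0018,0.0464] rot y -4.50
11 [0.0036,0.0018,0.0462] rot y -4.50
12 [0.0072,0.0018,0.0458] rot y -4.50
13 [0.0108,0.0018,0.0451] rot y -4.50
14 [0.0143,0.0018,0.0441] rot y -4.50
15 [0.0177,0.0018,0.0428] rot y -4.50
16 [0.0210,0.0018,0.0413] rot y -4.50
```

Call:
{"op": "apply_moves", "data": {"delta_pos": [[-0.033,0,0.033],[-0.03,0,0.035],[-0.027,0,0.0375],[-0.024,0,0.0395],[-0.021,0,0.041],[-0.018,0,0.043],[-0.014,0,0.044],[-0.011,0,0.045],[-0.007,0,0.046],[-0.004,0,0.046]], "rot": [[0,-4.5,0],[0,-4.5,0],[0,-4.5,0],[0,-4.5,0],[0,-4.5,0],[0,-4.5,0],[0,-4.5,0],[0,-4.5,0],[0,-4.5,0],[0,-4.5,0]], "grip": [0,0,0,0,0,0,0,0,0,0], "newtons": 30}}

```text
clock: 1.9
eef_pos: [405.0, -113.8, 229.1]
eef_rot: [-89.8, -0.1, -21.4]
contact_force: [1.3, -0.8, 0.1]
width: 0.2
```

```bash
python3 plan.py 405 -114 229 -21.4 531 174 200 9
```

```text
0 [0.0017,0.0041,0.0449] rot y -4.34
1 [0.0051,0.0041,0.0446] rot y -4.34
2 [0.0085,0.0041,0.0441] rot y -4.34
3 [0.0118,0.0041,0.0433] rot y -4.34
4 [0.0151,0.0041,0.0423] rot y -4.34
5 [0.0182,0.0041,0.0410] rot y -4.34
6 [0.0213,0.0041,0.0395] rot y -4.34
```

Call:
{"op": "apply_moves", "data": {"delta_pos": [[0.003,0,0.0465],[0.006,0,0.046],[0.009,0,0.0455],[0.012,0,0.0445],[0.0155,0,0.0435],[0.0185,0,0.0425],[0.0215,0.0,0.0405],[0,0,0]], "rot": [[0,-4.4,0],[0,-4.4,0],[0,-4.4,0],[0,-4.4,0],[0,-4.4,0],[0,-4.4,0],[0,-4,0],[0,0,0]], "grip": [0,0,0,0,0,0,0,0]}}

```text
clock: 2.7
eef_pos: [535.0, 203.2, 230.5]
eef_rot: [-90.0, -0.4, 10.8]
contact_force: [-1.0, -0.9, -0.9]
width: -0.3
```

Call:
{"op": "apply_moves", "data": {"delta_pos": [[-0.009,0.02,-0.0275],[0,0.02,0],[0,0.015,0],[0,0.012,0],[0,0.012,0],[0,0.012,0],[0,0.012,0],[0,0.012,0]], "rot": [[0,0,0],[0,0,0],[0,0,0],[0,0,0],[0,0,0],[0,0,0],[0,0,0],[0,0,0]], "grip": [0,0,0,0,0,0,0,0]}}

```text
clock: 3.5
eef_pos: [534.0, 175.2, 113.4]
eef_rot: [-90.0, -0.8, 10.9]
contact_force: [-0.1, 0.0, 1.1]
width: 0.2
```

Call:
{"op": "apply_moves", "data": {"delta_pos": [[0,0.01,0],[0,0.01,0],[0,0.01,0],[0,0.008,0],[0,0.003,0],[0,0.002,0],[0,0.001,0]], "rot": [[0,0,0],[0,0,0],[0,0,0],[0,0,0],[0,0,0],[0,0,0],[0,0,0]], "grip": [0,0,0,0,0,0,0]}}

```text
clock: 4.2
eef_pos: [533.6, 175.3, 64.0]
eef_rot: [-90.0, -0.6, 11.0]
contact_force: [-2.6, -1.0, 6.1]
width: 0.1
```

Call:
{"op": "apply_moves", "data": {"delta_pos": [[0,0.0008,0],[0,0,0]], "rot": [[0,0,0],[0,0,0]], "grip": [0,0]}}

```text
clock: 4.4
eef_pos: [534.0, 175.4, 64.4]
eef_rot: [-90.0, -0.7, 11.0]
contact_force: [0.4, 0.1, 0.1]
width: 0.0
```

```bash
python3 - <<'E'
from h import *
for n in('side','top'): grab(n,'1')
p=cv2.imread('pics/side_1.png')[150:270,240:380];q=cv2.imread('pics/top_1.png')[160:260,290:400]
a=cv2.resize(p,(560,480),interpolation=cv2.INTER_CUBIC);cv2.imwrite('pics/d1.png',a)
cv2.imwrite('pics/d2.png',cv2.resize(q,(550,500),interpolation=cv2.INTER_CUBIC))
E
```

```text
(no output)
```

View pics/d1.png

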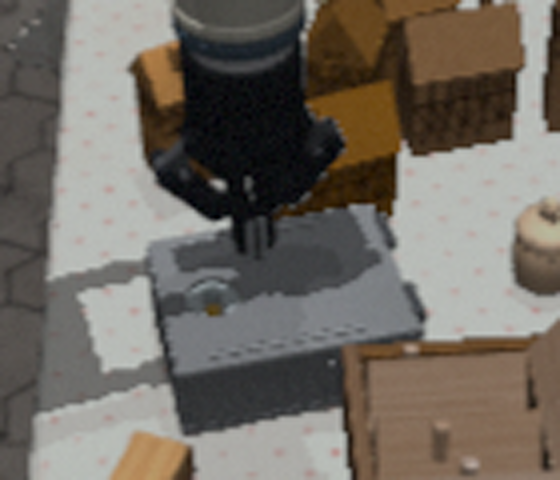

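```bash
python3 plan.py 534 175 130 11 484 -108 130 2.5 47
```

```text
0 [-0.0147,-0.0000,-0.0383] rot y 1.21
1 [-0.0139,-0.0000,-0.0386] rot y 1.21
2 [-0.0131,-0.0000,-0.0389] rot y 1.21
3 [-0.0123,-0.0000,-0.0392] rot y 1.21
4 [-0.0114,-0.0000,-0.0394] rot y 1.21
5 [-0.0106,-0.0000,-0.0397] rot y 1.21
6 [-0.0097,-0.0000,-0.0399] rot y 1.21
```

Call:
{"op": "apply_moves", "data": {"delta_pos": [[0,-0.03,0],[0,-0.045,0],[0,0,0]], "rot": [[0,0,0],[0,0,0],[0,0,0]], "grip": [0,0,0]}}

```text
clock: 4.8
eef_pos: [532.5, 175.0, 139.4]
eef_rot: [-90.0, -0.5, 11.0]
contact_force: [1.0, -0.4, -0.1]
width: -0.3
```

Call:
{"op": "apply_moves", "data": {"delta_pos": [[-0.0147,0,-0.038],[-0.014,0,-0.0385],[-0.013,0,-0.039],[-0.012,0,-0.039],[-0.0115,0,-0.0395],[-0.0105,0,-0.04],[-0.01,0,-0.04],[0,0,0],[0,0,0]], "rot": [[0,1.2,0],[0,1.2,0],[0,1.2,0],[0,1.2,0],[0,1.2,0],[0,1.2,0],[0,1.2,0],[0,0,0],[0,0,0]], "grip": [0,0,1,1,1,1,1,1,1]}}

```text
clock: 5.7
eef_pos: [482.3, -117.4, 137.5]
eef_rot: [-90.0, -1.0, 2.4]
contact_force: [-0.4, 1.1, 0.1]
width: 85.4
```

Call:
{"op": "apply_moves", "data": {"delta_pos": [[-0.001,0.03,-0.0085],[0,0.03,0],[0,0.02,0],[0,0.01,0],[0,0.004,0],[0,0,0]], "rot": [[0,0,1],[0,0,0],[0,0,0],[0,0,0],[0,0,0],[0,0,0]], "grip": [1,1,1,1,1,1]}}

```text
clock: 6.3
eef_pos: [485.2, -121.3, 41.8]
eef_rot: [-90.0, -0.2, 2.8]
contact_force: [-0.3, -0.1, -0.2]
width: 85.8
```

Call:
{"op": "apply_moves", "data": {"delta_pos": [[-0.004,0.001,-0.0045],[0,0,0]], "rot": [[0,0,0],[0,0,0]], "grip": [1,1]}}

```text
clock: 6.5
eef_pos: [482.4, -126.0, 42.6]
eef_rot: [-90.0, -0.4, 2.9]
contact_force: [0.1, 0.9, 0.6]
width: 85.6
```

```bash
python3 - <<'E'
from h import *
for n in('side','top'): grab(n,'2')
p=cv2.imread('pics/side_2.png')[250:380,230:340];cv2.imwrite('pics/e1.png',cv2.resize(p,(500,590),interpolation=cv2.INTER_CUBIC))
o=arm.get_obs();print(o['eef_pos'],o['eef_rot'])
E
```

```text
[ 482.83239235 -125.88468699   42.93885717] [-90.03255495  -0.44707308   2.84120617]
```

View pics/e1.png

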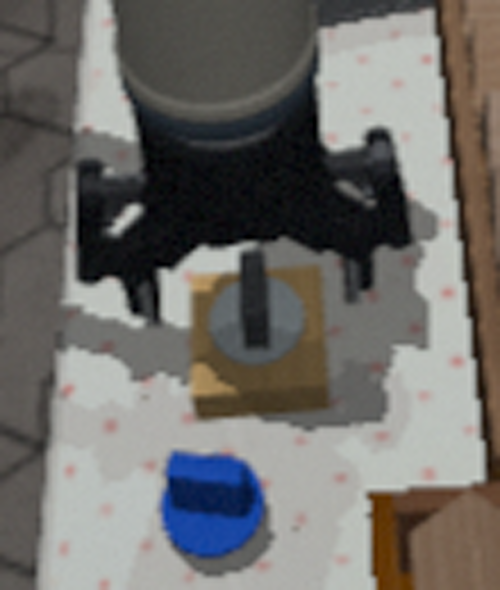

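```bash
python3 - <<'E'
from h import *
f=lambda u:((u-[230,250]+.5)*[500/110,590/130])
for P in((440,-126,55),(525,-126,55),(482,-126,68),(482,-126,43)): print(P,f(proj('side',P)))
o=grid(ortho('top',np.load('pics/top_2.npz')['p'],55,420,550,-190,-60,4),420,550,-190,-60,4,10);cv2.imwrite('pics/e2.png',o)
E
```

```text
(440, -126, 55) [164.17590522 301.72706581]
(525, -126, 55) [346.60310035 289.8953967 ]
(482, -126, 68) [252.61972206 280.80476887]
(482, -126, 43) [256.19387967 309.47953809]
```

View pics/e2.png

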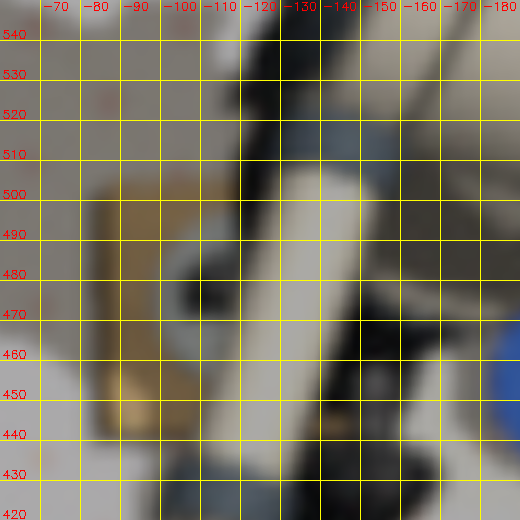

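Call:
{"op": "apply_moves", "data": {"delta_pos": [[0,0.0025,0],[0,0,0],[0,0,0],[0,0,0],[0,0,0],[0,0,0],[0,0,0],[0,0,0]], "rot": [[0,0,0.5],[0,0,0],[0,0,0],[0,0,0],[0,0,0],[0,0,0],[0,0,0],[0,0,0]], "grip": [1,0,0,0,0,0,0,0], "newtons": 50}}

```text
clock: 7.4
eef_pos: [483.7, -126.4, 41.7]
eef_rot: [-90.1, -0.0, 2.8]
contact_force: [0.4, -0.0, 0.3]
width: 11.2
```

Call:
{"op": "apply_moves", "data": {"delta_pos": [[0,-0.02,0],[0,-0.03,0],[0,-0.04,0],[0,-0.03,0],[0,0,0],[0,0,0]], "rot": [[0,0,0],[0,0,0],[0,0,0],[0,0,0],[0,0,0],[0,0,0]], "grip": [0,0,0,0,0,0]}}

```text
clock: 8.0
eef_pos: [481.5, -125.5, 161.8]
eef_rot: [-89.9, 0.4, 2.8]
contact_force: [0.1, -0.3, -1.6]
width: 10.8
```

```bash
python3 - <<'E'
from h import *
for n in('side','top'): grab(n,'3')
p=cv2.imread('pics/side_3.png')[220:350,230:340];cv2.imwrite('pics/e3.png',cv2.resize(p,(500,590),interpolation=cv2.INTER_CUBIC))
o=arm.get_obs();print(o['eef_pos'],o['eef_rot'],o['contact_force'],o['width'])
E
```

```text
[ 481.24328917 -125.42039504  161.178138  ] [-89.89725671   0.43418774   2.80538903] [-0.05772527 -0.43329132 -2.02518999] 10.867974818823168
```

View pics/e3.png

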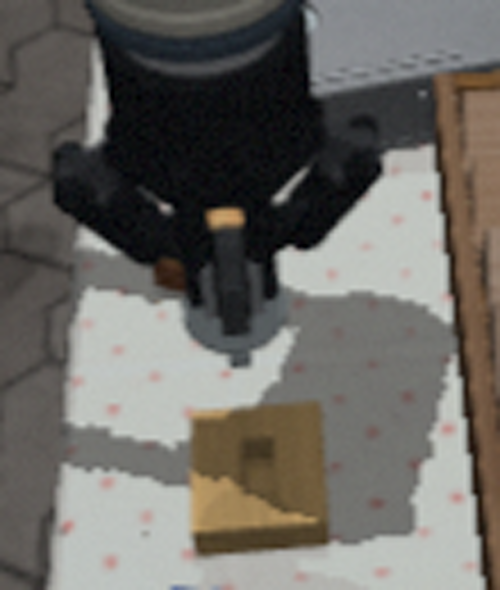

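```bash
python3 plan.py 481.3 -125.4 161 2.8 502 120 145 9.8 43
```

```text
0 [0.0054,0.0027,0.0407] rot y -1.17
1 [0.0063,0.0027,0.0406] rot y -1.17
2 [0.0071,0.0027,0.0404] rot y -1.17
3 [0.0079,0.0027,0.0403] rot y -1.17
4 [0.0087,0.0027,0.0401] rot y -1.17
5 [0.0096,0.0027,0.0399] rot y -1.17
```

Call:
{"op": "apply_moves", "data": {"delta_pos": [[0.0055,0,0.041],[0.0063,0.002,0.0405],[0.007,0.003,0.0405],[0.008,0.003,0.04],[0.0087,0.003,0.04],[0.0095,0.003,0.04],[0,0,0],[0,0,0]], "rot": [[0,-1.2,-0.2],[0,-1.2,0],[0,-1.2,0],[0,-1.2,0],[0,-1.2,0],[0,-1.1,0],[0,0,0],[0,0,0]], "grip": [0,0,0,0,0,0,0,0]}}

```text
clock: 8.9
eef_pos: [495.6, 127.5, 130.2]
eef_rot: [-89.7, 1.6, 10.0]
contact_force: [0.3, -0.2, -1.5]
width: 11.3
```

Call:
{"op": "apply_moves", "data": {"delta_pos": [[0.008,0.003,0.005],[0,0,0],[0,0,0]], "rot": [[-0.3,0,-1.6],[0,0,0],[0,0,0]], "grip": [0,0,0]}}

```text
clock: 9.2
eef_pos: [501.3, 131.3, 123.8]
eef_rot: [-90.1, 0.3, 9.8]
contact_force: [-0.1, -0.1, -1.3]
width: 11.2
```

```bash
python3 - <<'E'
from h import *
for n in('side','top'): grab(n,'4')
p=cv2.imread('pics/side_4.png')[185:255,265:355];cv2.imwrite('pics/e4.png',cv2.resize(p,(770,600),interpolation=cv2.INTER_CUBIC))
p=cv2.imread('pics/top_4.png')[170:260,300:400];cv2.imwrite('pics/e5.png',cv2.resize(p,(660,594),interpolation=cv2.INTER_CUBIC))
o=arm.get_obs();print(o['eef_pos'],o['eef_rot'],o['contact_force'],o['width'])
E
```

```text
[501.44785979 131.34072369 123.99221959] [-90.09249754   0.24101875   9.80911072] [-0.40809688 -0.07236268 -0.310074  ] 11.00325316300513
```

View pics/e4.png

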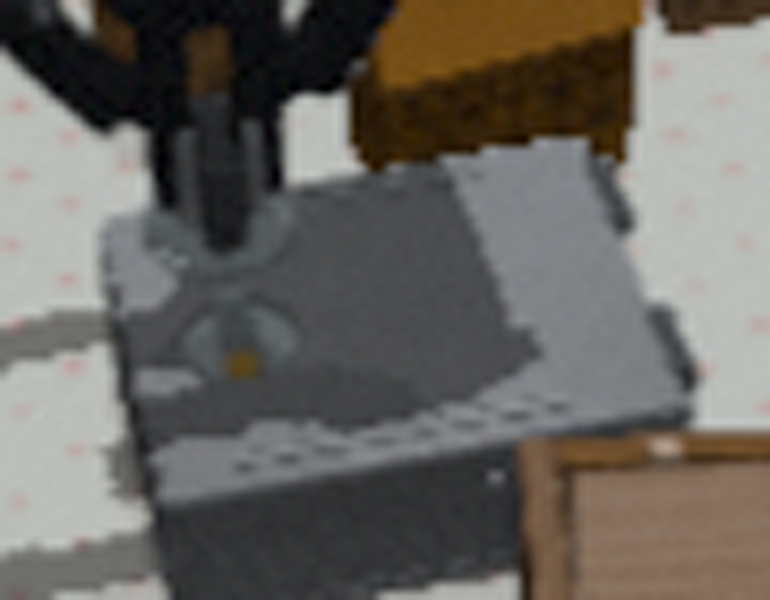

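View pics/e5.png

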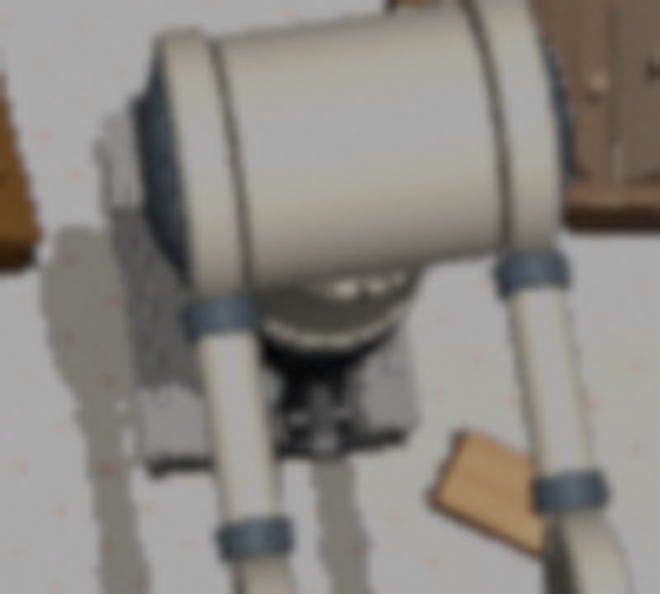

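```bash
cat > chk.py <<'E'
from h import *
from fit import projN
def draw(o,n,c,r,z,roi,s,col):
    a=np.linspace(0,2*np.pi,60);P=np.stack([c[0]+r*np.cos(a),c[1]+r*np.sin(a),np.full(60,z)],1)
    uv=(projN(n,P)-[roi[0],roi[1]]+.5)*s
    cv2.polylines(o,[np.round(uv).astype(int)],True,col,1,cv2.LINE_AA)
E
python3 - <<'E'
from chk import *
roi=(265,180,335,240);s=11
p=np.load('pics/side_4.npz')['p'][roi[1]:roi[3],roi[0]:roi[2]]
p=np.clip(p.astype(float)*1.6,0,255).astype(np.uint8)
o=cv2.resize(p,None,fx=s,fy=s,interpolation=cv2.INTER_CUBIC)
foot=124-37.7
c=(501.4,131.3)
draw(o,'side',c,23,foot+30,roi,s,(0,255,0));draw(o,'side',c,23,foot+26,roi,s,(0,200,0))
draw(o,'side',(503,134),18,64,roi,s,(0,0,255));draw(o,'side',(502,134),18,64,roi,s,(255,0,255))
cv2.imwrite('pics/e6.png',o)
E
```

```text
(no output)
```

View pics/e6.png

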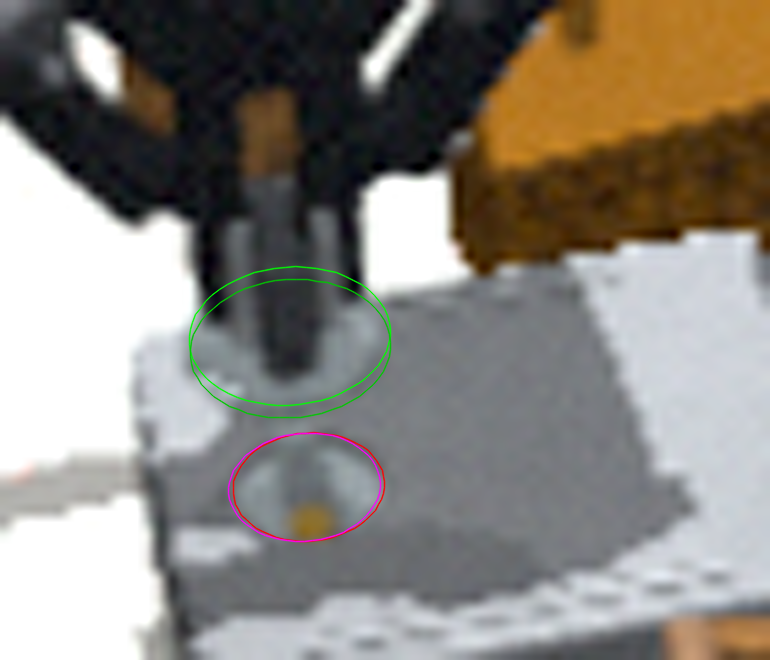

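Call:
{"op": "apply_moves", "data": {"delta_pos": [[0.0018,0.006,0.0024],[0,0.008,0],[0,0.006,0],[0,0,0],[0,0,0]], "rot": [[0,0,0],[0,0,0],[0,0,0],[0,0,0],[0,0,0]], "grip": [0,0,0,0,0]}}

```text
clock: 9.8
eef_pos: [502.8, 132.6, 102.1]
eef_rot: [-90.1, 0.3, 9.7]
contact_force: [-0.2, 0.1, -0.5]
width: 11.6
```

Call:
{"op": "apply_moves", "data": {"delta_pos": [[0.0002,0.0025,0.0014],[0,0.0015,0],[0,0.001,0],[0,0.001,0]], "rot": [[0,0,0],[0,0,0],[0,0,0],[0,0,0]], "grip": [0,0,0,0]}}

```text
clock: 10.2
eef_pos: [503.1, 134.3, 96.3]
eef_rot: [-90.1, 0.2, 9.7]
contact_force: [0.6, -1.0, -0.8]
width: 10.9
```

```bash
python3 - <<'E'
from chk import *
grab('side','5')
o=arm.get_obs();print(o['eef_pos'],o['eef_rot'],o['contact_force'],o['width'])
roi=(265,180,335,240);s=11
p=np.load('pics/side_5.npz')['p'][roi[1]:roi[3],roi[0]:roi[2]]
p=np.clip(p.astype(float)*1.6,0,255).astype(np.uint8)
q=cv2.resize(p,None,fx=s,fy=s,interpolation=cv2.INTER_CUBIC)
c=o['eef_pos'];foot=c[2]-37.7
draw(q,'side',c,23,foot+30,roi,s,(0,255,0));draw(q,'side',c,23,foot+26,roi,s,(0,200,0))
cv2.imwrite('pics/e7.png',q)
E
```

```text
[503.13943286 134.25742063  96.16550303] [-90.10537998   0.22016914   9.68421401] [-0.01635682 -0.3414494  -1.21290395] 10.940160685294169
```

View pics/e7.png

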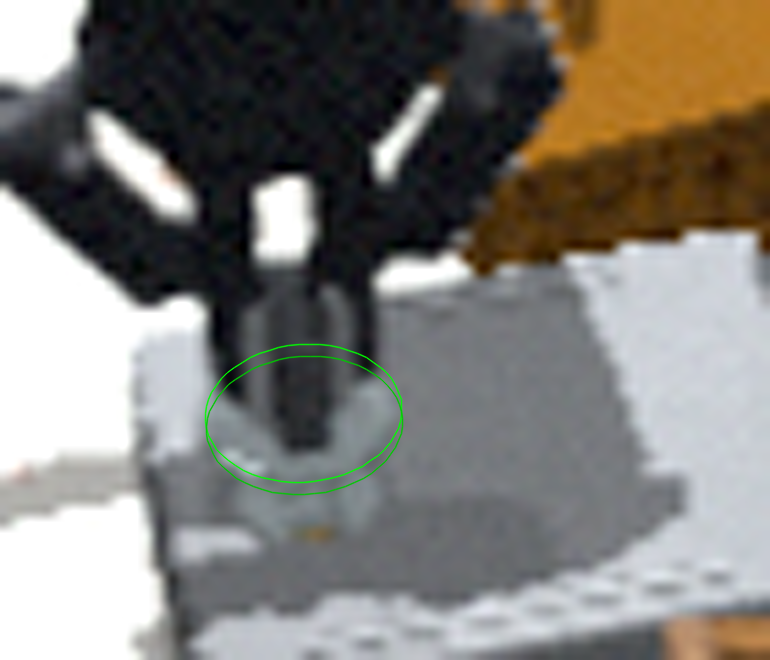

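Call:
{"op": "apply_moves", "data": {"delta_pos": [[0,0.0012,0],[0,0.0012,0],[0,0,0]], "rot": [[0,0,0],[0,0,0],[0,0,0]], "grip": [0,0,0]}}

```text
clock: 10.55
eef_pos: [503.2, 134.2, 93.7]
eef_rot: [-90.1, 0.2, 9.7]
contact_force: [0.3, -0.4, -1.2]
width: 10.9
```

Call:
{"op": "apply_moves", "data": {"delta_pos": [[0,0.0012,0],[0,0.0012,0],[0,0,0]], "rot": [[0,0,0],[0,0,0],[0,0,0]], "grip": [0,0,0]}}

```text
clock: 10.85
eef_pos: [503.2, 134.2, 91.1]
eef_rot: [-90.1, 0.2, 9.7]
contact_force: [-0.4, -0.2, -0.8]
width: 11.1
```

Call:
{"op": "apply_moves", "data": {"delta_pos": [[0,0.0012,0],[0,0.0012,0],[0,0,0]], "rot": [[0,0,0],[0,0,0],[0,0,0]], "grip": [0,0,0]}}

```text
clock: 11.15
eef_pos: [503.3, 134.3, 89.4]
eef_rot: [-90.1, 0.2, 9.7]
contact_force: [-0.9, -0.2, 2.0]
width: 11.1
```

Call:
{"op": "apply_moves", "data": {"delta_pos": [[0,0.0015,0],[0,0.0015,0],[0,0,0]], "rot": [[0,0,0],[0,0,0],[0,0,0]], "grip": [0,0,0]}}

```text
clock: 11.45
eef_pos: [503.3, 134.2, 87.3]
eef_rot: [-90.1, 0.1, 9.7]
contact_force: [-1.3, -0.6, 2.9]
width: 11.4
```

Call:
{"op": "apply_moves", "data": {"delta_pos": [[-0.0005,0.002,0],[0,0.002,0],[0,0.002,0],[0,0,0]], "rot": [[0,0,0],[0,0,0],[0,0,0],[0,0,0]], "grip": [0,0,0,0]}}

```text
clock: 11.85
eef_pos: [503.2, 134.2, 82.0]
eef_rot: [-90.1, 0.0, 9.7]
contact_force: [-2.8, -1.7, 5.1]
width: 10.8
```

Call:
{"op": "apply_moves", "data": {"delta_pos": [[-0.001,0.001,-0.0006],[0,0.0015,0],[0,0,0]], "rot": [[0,0,0],[0,0,0],[0,0,0]], "grip": [0,0,0]}}

```text
clock: 12.15
eef_pos: [503.2, 134.2, 80.8]
eef_rot: [-90.0, -0.1, 9.7]
contact_force: [-2.0, -0.8, 5.8]
width: 11.0
```

Call:
{"op": "apply_moves", "data": {"delta_pos": [[-0.001,0.002,-0.0004],[0,0.001,0],[0,0,0]], "rot": [[0,0,0],[0,0,0],[0,0,0]], "grip": [0,0,0]}}

```text
clock: 12.45
eef_pos: [503.1, 134.2, 79.4]
eef_rot: [-90.0, -0.3, 9.7]
contact_force: [-3.4, -2.0, 6.3]
width: 11.1
```

Call:
{"op": "apply_moves", "data": {"delta_pos": [[-0.002,0.001,-0.001],[0,0.001,0],[0,0,0]], "rot": [[0,0,0.2],[0,0,0],[0,0,0]], "grip": [0,0,0]}}

```text
clock: 12.75
eef_pos: [503.0, 134.1, 79.7]
eef_rot: [-89.9, -0.4, 9.7]
contact_force: [-3.8, -1.5, 5.9]
width: 11.2
```

Call:
{"op": "apply_moves", "data": {"delta_pos": [[-0.001,0.002,0],[-0.001,0.002,0],[-0.001,0.002,0]], "rot": [[0,0,0.3],[0,0,0],[0,0,0]], "grip": [0,0,0]}}

```text
clock: 13.05
eef_pos: [502.8, 134.0, 76.7]
eef_rot: [-89.9, -0.6, 9.7]
contact_force: [-1.3, -1.6, 6.6]
width: 11.1
```

```bash
python3 - <<'E'
from h import *
o=arm.get_obs()
for k in('clock','eef_pos','eef_rot','contact_force','torque','dq'): print(k,np.round(o[k],2))
E
```

```text
clock 13.05
eef_pos [502.77 134.    76.74]
eef_rot [-89.87  -0.61   9.74]
contact_force [-1.27 -1.57  6.61]
torque [-0.09  0.14  0.02]
dq [-0.01 -1.24  2.14 -0.07 -2.5   0.06]
```

Call:
{"op": "apply_moves", "data": {"delta_pos": [[0,0.0005,0],[0,0.0005,0],[0,0.0005,0]], "rot": [[0,5,0],[0,5,0],[0,5,0]], "grip": [0,0,0]}}

```text
clock: 13.35
eef_pos: [503.9, 134.4, 77.7]
eef_rot: [-89.6, -0.8, -5.7]
contact_force: [-2.2, -0.6, 6.6]
width: 11.1
```

```bash
python3 - <<'E'
from h import *
o=arm.get_obs()
for k in('clock','eef_pos','eef_rot','contact_force','torque','dq'): print(k,np.round(o[k],2))
E
```

```text
clock 13.35
eef_pos [503.91 134.37  77.69]
eef_rot [-89.63  -0.77  -5.73]
contact_force [-2.25 -0.57  6.57]
torque [-0.16  0.42  0.03]
dq [-3.00e-02 -2.80e-01 -1.40e-01  9.00e-02 -2.90e-01  5.17e+01]
```

Call:
{"op": "apply_moves", "data": {"delta_pos": [[0,0.0007,0],[0,0.0007,0],[0,0.0007,0],[0,0.0007,0],[0,0.0007,0]], "rot": [[0,7,0],[0,7,0],[0,7,0],[0,7,0],[0,7,0]], "grip": [0,0,0,0,0]}}

```text
clock: 13.85
eef_pos: [503.6, 135.9, 77.7]
eef_rot: [-89.1, -0.3, -42.1]
contact_force: [-4.0, 0.4, 7.8]
width: 11.1
```

```bash
cat > ob.py <<'E'
from h import *
o=arm.get_obs()
for k in('clock','eef_pos','eef_rot','contact_force','torque','dq'): print(k,np.round(o[k],2))
E
python3 ob.py
```

```text
clock 13.85
eef_pos [503.56 135.9   77.69]
eef_rot [-89.09  -0.3  -42.09]
contact_force [-3.99  0.38  7.81]
torque [0.09 0.87 0.01]
dq [ 2.700e-01 -1.700e-01  1.500e-01  6.000e-01  2.000e-02  7.245e+01]
```

Call:
{"op": "apply_moves", "data": {"delta_pos": [[0,0.0007,0],[0,0.0007,0],[0,0.0007,0],[0,0.0007,0],[0,0.0007,0],[0,0.0007,0]], "rot": [[0,6,0],[0,6,0],[0,6,0],[0,5,0],[0,4,0],[0,4,0]], "grip": [0,0,0,0,0,0]}}

```text
clock: 14.45
eef_pos: [502.5, 137.4, 77.4]
eef_rot: [-89.1, 0.4, -74.4]
contact_force: [-3.6, -2.7, 7.1]
width: 10.9
```

```bash
python3 ob.py
```

```text
clock 14.45
eef_pos [502.49 137.4   77.43]
eef_rot [-89.08   0.37 -74.39]
contact_force [-3.65 -2.72  7.09]
torque [-0.62  0.66  0.1 ]
dq [ 0.000e+00 -2.000e-02  1.600e-01 -4.200e-01 -1.000e-01  4.151e+01]
```

Call:
{"op": "apply_moves", "data": {"delta_pos": [[0.0004,0.0007,-0.0005],[0.0004,0.0007,-0.0005],[0.0004,0.0007,-0.0004]], "rot": [[0,2,0],[0,2,0],[0,2,0]], "grip": [0,0,0]}}

```text
clock: 14.75
eef_pos: [502.5, 136.4, 77.5]
eef_rot: [-88.9, 0.5, -80.7]
contact_force: [-1.9, 0.0, 6.8]
width: 10.8
```

```bash
python3 ob.py
```

```text
clock 14.75
eef_pos [502.46 136.35  77.53]
eef_rot [-88.92   0.5  -80.69]
contact_force [-1.88  0.02  6.77]
torque [-0.06  0.45  0.04]
dq [-0.59 -0.72  0.63  0.17 -0.58 20.2 ]
```

Call:
{"op": "apply_moves", "data": {"delta_pos": [[0,0.0007,-0.0005],[0,0.0007,-0.0003],[0,0.0007,0]], "rot": [[0,1.5,0],[0,1.5,0],[0,1,0]], "grip": [0,0,0]}}

```text
clock: 15.05
eef_pos: [502.5, 135.9, 77.5]
eef_rot: [-88.8, 0.5, -84.9]
contact_force: [-3.7, -1.3, 6.9]
width: 11.1
```

```bash
python3 ob.py
```

```text
clock 15.05
eef_pos [502.52 135.92  77.5 ]
eef_rot [-88.79   0.53 -84.89]
contact_force [-3.69 -1.3   6.94]
torque [-0.24  0.72  0.02]
dq [-0.04 -0.07  0.13 -0.17 -0.19 10.15]
```

```bash
python3 - <<'E'
from chk import *
grab('side','6');grab('top','6')
roi=(255,170,345,245);s=8.8
p=np.load('pics/side_6.npz')['p'][roi[1]:roi[3],roi[0]:roi[2]]
p=np.clip(p.astype(float)*1.8,0,255).astype(np.uint8)
q=cv2.resize(p,(790,660)[:2],interpolation=cv2.INTER_CUBIC)[:600]
cv2.imwrite('pics/e8.png',q)
E
```

```text
(no output)
```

View pics/e8.png

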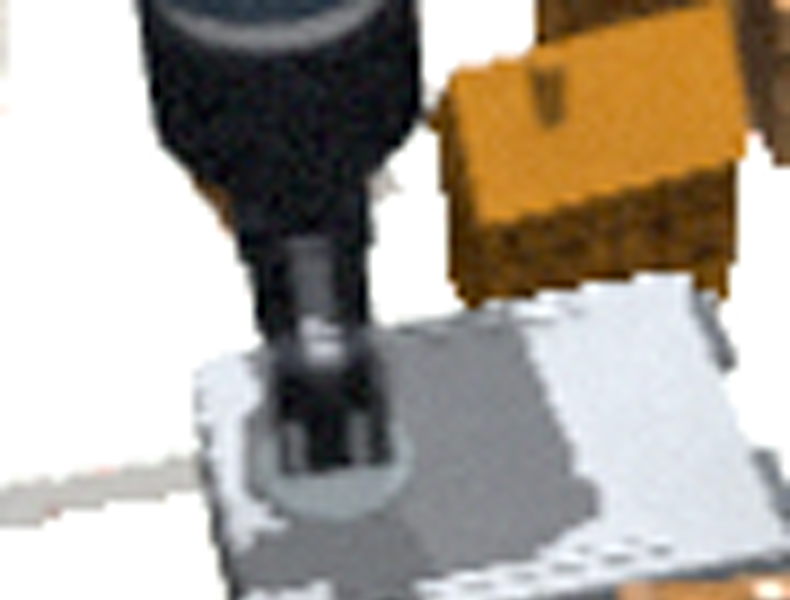

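Call:
{"op": "apply_moves", "data": {"delta_pos": [[0,0.0007,-0.0003],[0,0.0007,-0.0003],[0,0.0007,0]], "rot": [[0,1.5,0],[0,1.5,0],[0,1,0]], "grip": [0,0,0]}}

```text
clock: 15.45
eef_pos: [502.6, 135.4, 77.5]
eef_rot: [-88.7, 0.6, -89.0]
contact_force: [-2.7, -1.6, 7.6]
width: 11.1
```

```bash
python3 ob.py
```

```text
clock 15.45
eef_pos [502.57 135.41  77.47]
eef_rot [-88.7    0.57 -89.  ]
contact_force [-2.75 -1.59  7.58]
torque [-0.22  0.71  0.09]
dq [ 0.02 -0.07  0.02 -0.18 -0.2  10.01]
```

Call:
{"op": "apply_moves", "data": {"delta_pos": [[0,0.0007,0],[0,0.0007,0]], "rot": [[0,1.5,0],[0,1.5,0]], "grip": [0,0]}}

```text
clock: 15.65
eef_pos: [502.6, 135.5, 77.5]
eef_rot: [-88.7, 0.6, -92.1]
contact_force: [-3.2, -0.6, 7.8]
width: 11.1
```

```bash
python3 ob.py
```

```text
clock 15.65
eef_pos [502.59 135.49  77.47]
eef_rot [-88.71   0.64 -92.06]
contact_force [-3.21 -0.56  7.77]
torque [-0.16  0.68  0.51]
dq [ 2.000e-02 -2.000e-01  1.000e-01 -1.000e-02 -1.100e-01  1.495e+01]
```

Call:
{"op": "apply_moves", "data": {"delta_pos": [[0,0.0005,0],[0,0,0],[0,-0.0005,0]], "rot": [[0,-1.5,0],[0,-1.5,0],[0,-1,0]], "grip": [0,0,0]}}

```text
clock: 15.95
eef_pos: [502.5, 135.4, 78.2]
eef_rot: [-88.6, 0.5, -87.9]
contact_force: [-3.2, -1.1, 4.4]
width: 11.3
```

```bash
python3 ob.py
```

```text
clock 15.95
eef_pos [502.54 135.37  78.22]
eef_rot [-88.65   0.52 -87.93]
contact_force [-3.23 -1.08  4.36]
torque [-0.12  0.37 -0.02]
dq [  0.03  -0.33  -0.59  -0.04   0.77 -10.29]
```

Call:
{"op": "apply_moves", "data": {"delta_pos": [[0,-0.0008,0],[0,-0.0008,0],[0,-0.0008,0],[0,-0.0008,0]], "rot": [[0,0,0],[0,0,0],[0,0,0],[0,0,0]], "grip": [0,0,0,0]}}

```text
clock: 16.35
eef_pos: [502.5, 135.4, 81.5]
eef_rot: [-88.7, 0.5, -88.0]
contact_force: [-1.7, -1.0, 3.0]
width: 11.1
```

```bash
python3 ob.py
```

```text
clock 16.35
eef_pos [502.47 135.37  81.47]
eef_rot [-88.65   0.53 -87.96]
contact_force [-1.66 -0.97  2.97]
torque [-0.09  0.27 -0.04]
dq [-0.04 -0.12 -0.61  0.01  0.88  0.14]
```

Call:
{"op": "apply_moves", "data": {"delta_pos": [[0,-0.0007,0],[0,-0.0007,0],[0,-0.0007,0]], "rot": [[0,-0.5,0],[0,-0.5,0],[0,0,0]], "grip": [0,0,0]}}

```text
clock: 16.65
eef_pos: [502.4, 135.4, 83.4]
eef_rot: [-88.7, 0.5, -86.9]
contact_force: [-1.2, -1.2, 2.8]
width: 11.1
```

```bash
python3 ob.py
```

```text
clock 16.65
eef_pos [502.42 135.36  83.42]
eef_rot [-88.65   0.51 -86.88]
contact_force [-1.16 -1.2   2.8 ]
torque [-0.1   0.3  -0.01]
dq [-0.09 -0.34 -0.43 -0.01  0.72  0.21]
```

Call:
{"op": "apply_moves", "data": {"delta_pos": [[0,-0.0007,0],[0,-0.0007,0],[0,-0.0005,0]], "rot": [[0,-0.5,0],[0,0,0],[0,0,0]], "grip": [0,0,0]}}

```text
clock: 16.95
eef_pos: [502.3, 135.4, 84.5]
eef_rot: [-88.7, 0.5, -86.3]
contact_force: [1.2, 0.1, -0.8]
width: 11.1
```

```bash
python3 ob.py
```

```text
clock 16.95
eef_pos [502.33 135.36  84.46]
eef_rot [-88.68   0.5  -86.33]
contact_force [ 1.18  0.12 -0.76]
torque [-0.02 -0.1  -0.06]
dq [-0.06  0.19 -0.1  -0.06  0.3  -0.2 ]
```

Call:
{"op": "apply_moves", "data": {"delta_pos": [[0,-0.001,0],[0,-0.001,0]], "rot": [[0,-2,0],[0,-2,0]], "grip": [0,0]}}

```text
clock: 17.15
eef_pos: [502.2, 134.9, 84.5]
eef_rot: [-88.7, 0.4, -82.3]
contact_force: [2.6, -0.7, -2.3]
width: 11.3
```

```bash
python3 ob.py
```

```text
clock 17.15
eef_pos [502.24 134.93  84.51]
eef_rot [-88.71   0.35 -82.26]
contact_force [ 2.64 -0.71 -2.29]
torque [-0.13 -0.24 -0.01]
dq [ -0.14   0.23  -0.2   -0.25   0.3  -20.12]
```

Call:
{"op": "apply_moves", "data": {"delta_pos": [[0,0.0003,0.001],[0,0,0.0005],[0,0,0]], "rot": [[-0.8,-1,0],[-0.5,0,-0.3],[0,0,0]], "grip": [0,0,0]}}

```text
clock: 17.45
eef_pos: [503.3, 135.2, 84.4]
eef_rot: [-90.2, 0.0, -81.2]
contact_force: [-1.9, -0.3, 2.4]
width: 11.3
```

```bash
python3 ob.py
```

```text
clock 17.45
eef_pos [503.28 135.18  84.43]
eef_rot [-9.020e+01  3.000e-02 -8.123e+01]
contact_force [-1.9  -0.32  2.41]
torque [-0.1   0.41 -0.01]
dq [-0.13  0.1  -0.03  0.18  0.19 -0.07]
```

Call:
{"op": "apply_moves", "data": {"delta_pos": [[0,0,0],[0,0,0],[0,0,0],[0,0,0],[0,-0.01,0],[0,-0.02,0],[0,-0.04,0],[0,-0.045,0],[0,-0.03,0],[0,0,0]], "rot": [[0,0,0],[0,0,0],[0,0,0],[0,0,0],[0,0,0],[0,0,0],[0,0,0],[0,0,0],[0,0,0],[0,0,0]], "grip": [0.5,0.5,0.5,0.5,0.5,0.5,0.5,0.5,0.5,0.5]}}

```text
clock: 18.45
eef_pos: [502.9, 135.0, 235.4]
eef_rot: [-90.3, 0.0, -81.3]
contact_force: [0.4, 0.0, 0.0]
width: 42.8
```

```bash
python3 ob.py; python3 - <<'E'
from chk import *
grab('side','7');grab('top','7')
p=np.load('pics/side_7.npz')['p'][180:255,255:345]
p=np.clip(p.astype(float)*1.6,0,255).astype(np.uint8)
cv2.imwrite('pics/e9.png',cv2.resize(p,(720,600),interpolation=cv2.INTER_CUBIC))
E
```

```text
clock 18.45
eef_pos [502.92 135.02 235.4 ]
eef_rot [-9.028e+01  3.000e-02 -8.131e+01]
contact_force [0.37 0.05 0.04]
torque [-0.04 -0.   -0.05]
dq [ 0.02  0.17  1.71  0.03 -0.65  0.04]
```

View pics/e9.png

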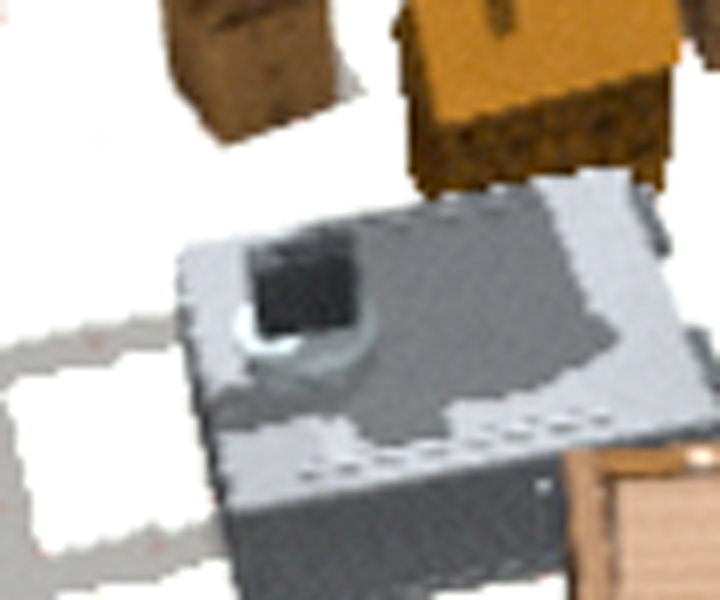

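```bash
python3 - <<'E'
from ov import *
np.set_printoptions(precision=1,suppress=True)
c=(502.8,135)
X=cloud('side',np.load('pics/side_7.npz')['d']).reshape(-1,3)
m=(np.hypot(X[:,0]-c[0],X[:,1]-c[1])<22)
h=X[m&(X[:,2]>66)][:,2]; print(len(h),np.percentile(h,[5,50,80,90,97]))
t=X[m&(X[:,2]>107)]; print(len(t),t.min(0),t.max(0),t.mean(0))
f=X[(abs(X[:,0]-560)<50)&(abs(X[:,1]-140)<35)&(X[:,2]>40)&(X[:,2]<90)]; A=np.c_[f[:,:2]-[560,140],np.ones(len(f))]; print('flap plane',np.linalg.lstsq(A,f[:,2],rcond=None)[0])
for n,roi,s in(('side',(255,180,345,255),8),):
    par=(502.8,135,np.radians(9.3))
    overlay(n,'7',[(par,rect(0,0,34,12,111)+rect(0,0,34,12,77),(0,255,0))],'pics/f1.png',roi,s)
b=cv2.imread('pics/side_0.png').astype(int);a=cv2.imread('pics/side_7.png').astype(int)
d=abs(a-b).max(2)
for nm,(u,v) in dict(house=(285,174),tower=(297,151),block=(275,270),rest=(284,330),blue=(277,360)).items(): print(nm,np.percentile(d[v-12:v+12,u-8:u+8],[50,95]))
E
```

```text
283 [ 75.4  97.5 111.7 334.7 344.4]
102 [482.5 113.9 107.4] [522.1 153.8 401.4] [500.3 134.2 218.3]
flap plane [-0.1 -0.  65.1]
house [  6. 147.]
tower [ 12. 156.]
block [12.  16.8]
rest [ 29.  106.7]
blue [3. 9.]
```

View pics/f1.png

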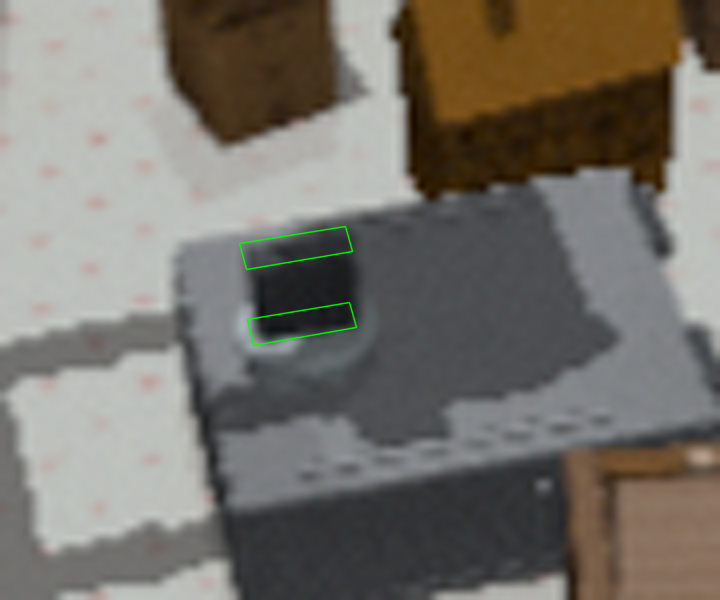

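View pics/side_7.png

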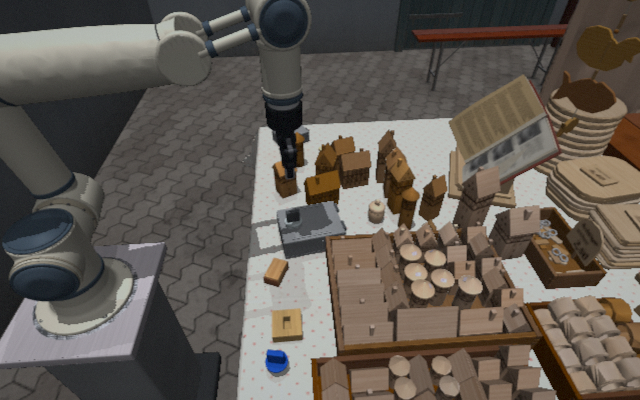

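```bash
python3 - <<'E'
from h import *
X=cloud('side',np.load('pics/side_7.npz')['d']).reshape(-1,3)
for s in(-60,-45,-10,20,50,70):
    for t in(-40,40):
        a=np.radians(9.5);x=547+s*np.cos(a)-t*np.sin(a);y=141+s*np.sin(a)+t*np.cos(a)
        m=np.hypot(X[:,0]-x,X[:,1]-y)<9; z=X[m&(X[:,2]<150)][:,2]; print(s,t,len(z),np.round(np.median(z),1),np.round(z.std(),1))
E
```

```text
-60 -40 30 63.6 1.2
-60 40 24 63.7 1.7
-45 -40 27 63.7 1.1
-45 40 0 nan nan
-10 -40 28 63.7 1.0
-10 40 24 63.6 1.6
20 -40 27 63.9 1.0
20 40 24 63.5 1.2
50 -40 28 63.8 1.4
50 40 25 63.6 1.2
70 -40 27 64.3 1.2
70 40 25 63.6 1.2
  return _methods._mean(a, axis=axis, dtype=dtype,
  ret = ret.dtype.type(ret / rcount)
  ret = _var(a, axis=axis, dtype=dtype, out=out, ddof=ddof,
  arrmean = um.true_divide(arrmean, div, out=arrmean,
  ret = ret.dtype.type(ret / rcount)
```

```bash
python3 - <<'E'
from h import *
X=cloud('side',np.load('pics/side_7.npz')['d']).reshape(-1,3)
m=(abs(X[:,0]-504)<24)&(abs(X[:,1]-135)<14)&(X[:,2]>106)&(X[:,2]<125)
print(m.sum(),np.round(X[m].mean(0),1),np.round(X[m].min(0),1),np.round(X[m].max(0),1),np.round(np.polyfit(X[m][:,0],X[m][:,2],1),2))
arm.sign_off()
E
```

```text
56 [505.9 133.3 109.9] [488.8 125.7 106. ] [522.1 141.5 114.7] [-1.0000e-02  1.1384e+02]
the job is handed in; nothing more can be done
```

I shut the flap and put the grey stud from the wooden rest through the flap's hole; its foot went into the slot on the first try. I pushed it in against the spring, turned it clockwise to the stop, let it spring up and let go. I handed the job in at about 18.5 s; sign-off gives no verdict, so the result rests on the checks below.

**Checks that agreed**
- **Flap:** it is flat, with its upper face at 63.5–64.3 mm wherever I sampled it.
- **Lock:** before I let go, the stud stood 5 mm below its height on the unpressed plunger, and a pull of about 2 N did not lift it.
- **Stud:** its bar's top face is level at about 111 mm, the locked height.
- **Force:** the vertical force read at the end of each move never passed about 8 N.

**Checks that were off or not conclusive**
- **Stop angle:** I felt the stop with the tool turned about 100°, not 90°. The stud may have slipped slightly in the grip, and the foot has some play. I turned it back to about 91° before letting go, and in the last picture the bar looks a few degrees further clockwise than straight along the box.
- **Push depth:** the deepest push was about 12.7 mm, against the 11 mm to aim at and the hard bottom at 14 mm.
- **Stud position:** the last picture puts the stud about 3 mm further in x than the tool reading.
- **House, tower and sanding block:** they look unmoved by eye and the arm was never brought near them. Comparing pictures showed nothing for the house and tower, because the arm overlaps them in view.

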